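Swap the seasonings back onto their own coasters

ROBOT

A 6-joint arm with a two-finger parallel gripper is mounted at the origin on a cart in front of the work surface, level with it; the furniture and walls round the work are solid. World frame = base frame: x ahead of the robot, y to its left, z up, the work surface at z = 0. Lengths are in m, angles in rad, forces in N, time in s.
With the tool pointing down it reaches from about 0.35 to 0.775 m from the base axis. Payload 5.5 kg.
Tool frame: the origin (TCP) lies midway between the tips of the shut fingers; the grasp point (between the pads) lies 19 mm behind it; x points along the fingers, y is the direction in which the jaws open and shut, and the axes are right-handed (so a half turn about x gives the same grasp; the last joint's range is limited). The gripper opens to 85 mm and grips with 20 to 120 N. Pads are 22 mm wide; open, the fingers measure 114 mm over their backs; the gripper's body (76 mm by 85 mm) begins 54 mm behind the grasp point. The pads swing forward as they close: fully open they stand 13 mm farther back than shut.
Start: joints at [-1.242, 0.313, 0.046, 1.304, 0, 1.431], TCP at [0.26, -0.513, 0.202] pointing down, gripper open.
Joint ranges: [-2.76, 2.76], [-0.86, 1.69], [-1.03, 1.26], [-2.2, 2.34], [-1.47, 1.5], [-3.14, 3.14]. Speed limits (rad/s): [2.57, 2.57, 3.14, 3.14, 3.14, 3.14].

INTERFACE

Orientations are given as a 3x3 rotation matrix whose columns are the frame's x, y, z axes.
In Python, from workcell import env gives the robot as it stands. Calls block until the motion is done:
- env.reach(position, orientation): joint-space move of the TCP to a pose.
- env.line_to(position, rot=None, feed=0.15, threshold=None): straight line of the TCP; rot=None keeps the orientation; feed is the mean speed in m/s. With threshold (N) it stops when the force on the tool has changed by that much, and returns True; else False.
- env.move_joints(angles): joint-space move.
- env.ungrasp() and env.close_gripper(squeeze=None): open the fingers fully, or close them until they stop; squeeze is the grip in N (None keeps the last).
- env.dwell(seconds).
- env.ik(position, orientation): joint angles nearest the present ones, or None.
- env.sense(): the state.
- env.camera(name): name is "side" or "top" or "wrist"; returns (picture, depth): 480x640x3 uint8, red, green, blue; 480x640 float32, m along the optical axis (not along the pixel's ray), 0 where there is no reading.
- env.camera_params(name): a dict with "fx", "fy", "cx", "cy" (pixels), "R" (3x3) and "t" (3): a world point X has camera coordinates R X + t. Camera axes: x right, y down, z forward; pixel columns grow to the right and rows downward; lengths in m; the calibration is good to about 2 mm. A picture is of the moment at which its call begins: read the wrist's pose just before it. camera_params takes no time and is no camera call; for the wrist camera it gives the pose at the moment of the call.
A pose or a line that the arm cannot do raises env.PlanningError and nothing moves.
- env.close_job(): hands the job in, once; it reports no verdict.
Trained networks look in the newest picture that a camera, given by its name, has taken for a name from the list of things; names that differ only in an ending like _2 or _b are one class to them, and where a whole thing is asked for, a point or a joint stands for the part that bears it (a point fixed in the world has none). Each returns a list of dicts, best first, with "score" (0 to 1); they miss things now and then, are a little off and sometimes report something else, mostly with a low value. They report only what shows in the picture. A call takes as long as a camera call. They do not tell look-alikes from the thing itself.
- env.spot_in(target, camera): "xy" ([column, row] in pixels, amid what is visible of it).
- env.cut_out(target, camera): "mask" (480x640 bool, what is visible of it) and "xy" ([column, row] in pixels, amid what is visible of it).
The state is a dict: "clock": time; "joint_positions": joint angles; "dq": joint speeds; "joint_efforts": joint torques, N m; "eef_pos": TCP position; "orientation": TCP orientation; "wrist_force": force on the tool from outside, world axes, zero at the start; "wrist_torque": the same for the moment, N m; "gripper_width": opening from 0.0 (shut) to 1.0 (fully open).
Only numpy, scipy, OpenCV 4.12 (cv2) and the standard library are available. Lean on these libraries where they do the work, as an engineer would, in place of code of your own. Each camera call takes 0.05 s, during which the arm holds its last target. There are 200 camera calls.

TASK

The four seasonings have been mixed up and each stands on another's coaster. Put each back upright in the middle of its own: the glass jar with the yellow lid on the square coaster, the metal tin on the round one, the shaker with the domed grey top on the clover-shaped one, and the spice bottle with the dark cap on the cross-shaped one. Use the empty little board as a parking spot on the way, set things down gently, and knock nothing over.

Things in the scene. Friction and masses are not known exactly. Their poses are not given: they have to be found in the camera images.
- jar: the widest of the four: squat clear glass jar of white grains with a yellow-gold screw lid, 71 mm across at the widest (about 68 mm where it is gripped at half height), 90 mm tall, about 0.25 kg. Origin at the centre of its underside, z up through its top. Loose; at the start it stands upright on the coaster of another of the four things.
- tin: short closed metal tin, a plain straight cylinder with a silver top, white, red and blue round its side, 57 mm diameter, 72 mm tall, about 0.18 kg. Origin at the centre of its underside, z up through its top. Loose; at the start it stands upright on the coaster of another of the four things.
- shaker: slim clear shaker with a grey domed top with small holes and grey contents, 44 mm diameter up to 70 mm, narrowing to 34 mm at the top, 90 mm tall, about 0.1 kg; its foot is slightly uneven, so it leans by up to 0.05 rad at rest. Origin at the centre of its underside, z up through its top. Loose; at the start it stands upright on the coaster of another of the four things.
- spice_bottle: slim spice bottle with a dark brown-black flat cap and a green band, 44 mm diameter, 105 mm tall (the tallest of the four), about 0.11 kg. Origin at the centre of its underside, z up through its top. Loose; at the start it stands upright on the coaster of another of the four things.
- square_coaster: square coaster, 96 mm by 96 mm. It is a fixed cork slab, 8 mm thick, flat on top. Origin at the centre of its underside on the worktop, z up, so its top is at z = +8 mm. x and y along its sides. The jar's own place.
- round_coaster: round coaster, 110 mm diameter. It is a fixed cork slab, 8 mm thick, flat on top. Origin at the centre of its underside on the worktop, z up, so its top is at z = +8 mm. The tin's own place.
- clover_coaster: coaster like a three-leaved clover: a disc of 84 mm diameter with three round lobes that reach 65 mm from its centre. It is a fixed cork slab, 8 mm thick, flat on top. Origin at the centre of its underside on the worktop, z up, so its top is at z = +8 mm. x points to one lobe. The shaker's own place.
- cross_coaster: coaster like a plus sign: two crossed bars, each 116 mm by 56 mm. It is a fixed cork slab, 8 mm thick, flat on top. Origin at the centre of its underside on the worktop, z up, so its top is at z = +8 mm. x and y along its bars. The spice bottle's own place.
- little_board: small fixed rectangular board of pale wood, 108 mm (x) by 84 mm (y), 8 mm thick, empty at the start; a free spot on which one thing can be parked. Origin at the centre of its underside, top at z = +8 mm. The four coasters and this board lie about in any order, their centres at least 130 mm apart.
Mind the look-alikes: they are no part of the job. What is shaped like the spice_bottle but turquoise is not meant.

How it is judged:
By the outcome, as a careful person would: the job done as asked, in the order asked, and still so for the second after the job is handed in, with the robot touching nothing.
It also fails if it takes over 128 s, if anything falls off the work surface, if the arm or the gripper's body presses on something with over 40 N, if the wrist force passes 120 N, or if a joint passes its speed limit or range.

## Working session

There is one attempt and no reset: what is moved stays moved. The work goes in short steps, each a Python script; the robot and the scene stay as the last script left them, time stands still between calls to the robot, and variables do not carry over. Pictures are saved under pics/ and viewed, about 12 in all and at most 16, crops included, and the job is handed in when it is done.

```bash
mkdir -p pics; ls
python3 - <<'E'
from workcell import env
import cv2,numpy as np
for c in ("top","side"):
    p,d=env.camera(c); cv2.imwrite(f"pics/{c}0.png",p[:,:,::-1]); np.save(f"pics/{c}0.npy",d)
    P=env.camera_params(c); print(c,P)
    for n in ["jar","tin","shaker","spice_bottle","square_coaster","round_coaster","clover_coaster","cross_coaster","little_board"]:
        for r in env.cut_out(n,c)[:3]:
            m=r["mask"]; z=d[m]; z=z[z>0]; v,u=np.nonzero(m&(d>0)); zz=d[v,u]
            X=(np.c_[(u-P["cx"])/P["fx"]*zz,(v-P["cy"])/P["fy"]*zz,zz]-P["t"])@P["R"]
            print(n,round(r["score"],2),np.round(r["xy"]),len(zz),"med",np.median(X,0).round(3),"lo",np.percentile(X,2,0).round(3),"hi",np.percentile(X,98,0).round(3))
print(env.sense()["clock"])
E
```

```text
pics
top {'fx': 445.06066646715664, 'fy': 445.06066646715664, 'cx': 313.96183125539403, 'cy': 240.30652321941588, 'R': array([[-0.019343  , -0.99958448, -0.02137092],
       [-0.98441964,  0.02277719, -0.17435358],
       [ 0.1747679 ,  0.01766543, -0.98445117]]), 't': array([0.01638192, 0.586006  , 0.80705089])}
jar 0.68 [270. 204.] 1252 med [0.649 0.081 0.096] lo [0.624 0.052 0.023] hi [0.685 0.113 0.1  ]
tin 0.57 [408. 303.] 931 med [ 0.465 -0.165  0.076] lo [ 0.44  -0.194  0.013] hi [ 0.491 -0.14   0.08 ]
spice_bottle 0.93 [324. 310.] 495 med [ 0.448 -0.014  0.113] lo [ 0.428 -0.033  0.104] hi [0.467 0.005 0.115]
spice_bottle 0.86 [379. 156.] 818 med [ 0.74  -0.125  0.099] lo [ 0.729 -0.147  0.   ] hi [ 0.769 -0.107  0.107]
round_coaster 0.85 [325. 326.] 1868 med [ 0.441 -0.013  0.007] lo [ 0.396 -0.062  0.004] hi [0.495 0.035 0.01 ]
clover_coaster 0.7 [279. 227.] 936 med [0.64  0.082 0.007] lo [ 0.596  0.042 -0.   ] hi [0.704 0.149 0.011]
clover_coaster 0.29 [390. 307.] 1712 med [ 0.46  -0.152  0.007] lo [ 0.412 -0.218 -0.001] hi [ 0.52  -0.113  0.01 ]
cross_coaster 0.92 [390. 3
[... 1015 characters left out ...]
] hi [ 0.772 -0.047  0.105]
spice_bottle 0.87 [248. 237.] 1344 med [ 0.452 -0.033  0.072] lo [ 0.428 -0.039  0.009] hi [ 0.47  -0.001  0.113]
square_coaster 0.84 [280. 222.] 523 med [0.489 0.126 0.006] lo [ 0.443  0.09  -0.001] hi [0.527 0.182 0.008]
round_coaster 0.58 [256. 269.] 874 med [ 0.46  -0.028  0.006] lo [ 0.396 -0.059  0.002] hi [0.497 0.023 0.008]
clover_coaster 0.86 [356. 239.] 615 med [0.653 0.055 0.006] lo [ 0.597  0.035 -0.002] hi [0.706 0.093 0.009]
cross_coaster 0.6 [224. 318.] 388 med [ 0.425 -0.178  0.006] lo [ 0.409 -0.205  0.003] hi [ 0.499 -0.12   0.008]
little_board 0.92 [342. 275.] 737 med [ 0.626 -0.068  0.006] lo [ 0.583 -0.088  0.004] hi [ 0.688 -0.04   0.008]
1.0
```

View pics/top0.png

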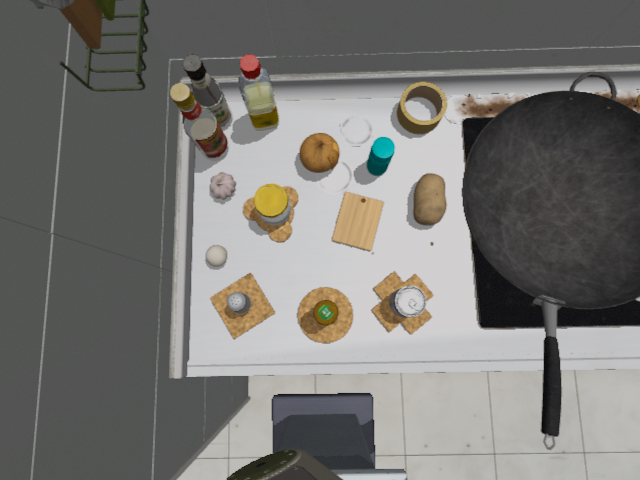

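View pics/side0.png

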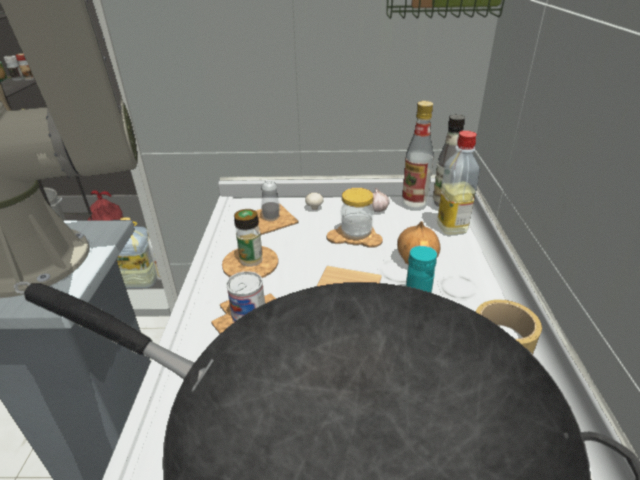

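The jar (272,200) is on the clover, the shaker (238,300) on the square, the spice bottle (326,312) on the round coaster and the tin (408,303) on the cross. The board (357,220) is empty, and the turquoise decoy is at (380,156). That makes two swaps, with the board used once for each.

```bash
cat > h.py <<'E'
from workcell import env
import cv2,numpy as np
def cloud(c,save=None):
    P=env.camera_params(c); p,d=env.camera(c)
    if save: cv2.imwrite(f"pics/{save}.png",p[:,:,::-1])
    v,u=np.mgrid[:480,:640]
    X=(np.stack([(u-P["cx"])/P["fx"]*d,(v-P["cy"])/P["fy"]*d,d],-1)-P["t"])@P["R"]
    X[d==0]=np.nan
    return p,X
def circ(pts):
    (x,y),r=cv2.minEnclosingCircle(pts[:,:2].astype(np.float32)); return np.array([x,y]),r
def slab(p,X,g,R=0.085):
    hsv=cv2.cvtColor(p,cv2.COLOR_RGB2HSV); 
    m=(hsv[...,1]>70)&(hsv[...,0]<28)&(X[...,2]>0.001)&(X[...,2]<0.016)&(np.hypot(X[...,0]-g[0],X[...,1]-g[1])<R)
    n,l,s,_=cv2.connectedComponentsWithStats(m.astype(np.uint8))
    m=np.isin(l,[i for i in range(1,n) if s[i,4]>25])
    return circ(X[m])
def top(X,g,h,R=0.045,band=0.006):
    m=(abs(X[...,2]-h)<band)&(np.hypot(X[...,0]-g[0],X[...,1]-g[1])<R)
    P=X[m]; lo,hi=np.percentile(P[:,:2],[1,99],0)
    return circ(P),(lo+hi)/2,(hi-lo)/2,len(P)
E
python3 - <<'E'
from h import *
p,X=cloud("top")
G=dict(square=(.47,.14),round=(.45,-.013),clover=(.64,.085),cross=(.465,-.158),board=(.633,-.085))
for k,g in G.items():
    c,r=slab(p,X,g); c,r=slab(p,X,c,.075); print(k,c.round(4),round(r,4))
for k,g,h in [("jar",(.655,.08),.098),("tin",(.466,-.167),.08),("shaker",(.473,.145),.092),("spice",(.448,-.014),.113)]:
    (c,r),m,s,n=top(X,g,h); print(k,c.round(4),round(r,4),m.round(4),s.round(4),n)
for n,(u,v) in dict(garlic=(222,185),ball=(216,255),onion=(320,152),potato=(430,198),turq=(381,147)).items(): print(n,X[v,u].round(3))
P=env.camera_params("wrist"); print(P["R"].round(2),P["t"],P["fx"]); print(env.sense()["orientation"].round(2))
E
```

```text
square [0.4667 0.1497] 0.0654
round [ 0.4451 -0.0143] 0.0544
clover [0.6554 0.0878] 0.0636
cross [ 0.4664 -0.166 ] 0.0622
board [ 0.6331 -0.0848] 0.0657
jar [0.6568 0.0835] 0.0323 [0.6564 0.0834] [0.0302 0.0298] 897
tin [ 0.4656 -0.1682] 0.0288 [ 0.4657 -0.1685] [0.0269 0.0268] 706
shaker [0.4716 0.1482] 0.017 [0.4717 0.1477] [0.0161 0.0154] 259
spice [ 0.4482 -0.0141] 0.0216 [ 0.4478 -0.0145] [0.02   0.0202] 481
garlic [0.705 0.186 0.043]
ball [0.564 0.196 0.04 ]
onion [ 0.757 -0.012  0.072]
potato [ 0.664 -0.223  0.055]
turq [ 0.751 -0.126  0.104]
[[ 0.45 -0.89  0.  ]
 [-0.85 -0.43  0.3 ]
 [-0.27 -0.14 -0.95]] [-0.57417371 -0.03819685  0.37912558] 355.7736992352533
[[ 0.    0.45 -0.89]
 [-0.   -0.89 -0.45]
 [-1.    0.    0.  ]]
```

```bash
cat >> h.py <<'E'
SL=dict(square=(.4667,.1497),round=(.4451,-.0143),clover=(.6554,.0878),cross=(.4664,-.166),board=(.6331,-.0848))
UP=0.2
def rot(deg):
    c,s=np.cos(np.radians(deg)),np.sin(np.radians(deg)); return np.array([[0,c,s],[0,s,-c],[-1,0,0.]])
def over(xy,deg=8):
    R=rot(deg)
    try: env.line_to([*xy,UP],rot=R,feed=0.3)
    except env.PlanningError as e: print("line->reach",e); env.reach([*xy,UP],R)
def pick(xy,z,sq=35,deg=8,first=False):
    if first: env.reach([*xy,UP],rot(deg))
    else: over(xy,deg)
    env.line_to([*xy,z+.03],feed=0.25); hit=env.line_to([*xy,z],feed=0.08,threshold=8)
    env.close_gripper(sq); w=env.sense()["gripper_width"]
    env.line_to([*xy,z+.03],feed=0.06); env.line_to([*xy,UP],feed=0.25)
    s=env.sense(); print("pick hit",hit,"w",round(w,3),round(s["gripper_width"],3),"F",s["wrist_force"].round(1),"t",round(s["clock"],1))
def place(xy,z,deg=8):
    over(xy,deg); env.line_to([*xy,z+.03],feed=0.25); env.line_to([*xy,z+.006],feed=0.06)
    hit=env.line_to([*xy,z-.004],feed=0.015,threshold=2.5); s=env.sense()
    env.ungrasp(); env.line_to([*xy,z+.05],feed=0.1); env.line_to([*xy,UP],feed=0.3)
    print("place hit",hit,"z",s["eef_pos"].round(4),"F",s["wrist_force"].round(1),"t",round(env.sense()["clock"],1))
E
python3 - <<'E'
from h import *
pick((.4708,.1483),.030,30,first=True)
p,X=cloud("wrist","w1")
place(SL["board"],.030)
p,X=cloud("top","top1"); print(top(X,SL["board"],.092)); cloud("side","side1")
E
python3 -c "
import cv2,numpy as np
a=cv2.imread('pics/w1.png');b=cv2.imread('pics/top1.png');c=cv2.imread('pics/side1.png')
cv2.imwrite('pics/m1.png',np.hstack([cv2.resize(x,(400,300)) for x in (a,c)]))"
```

```text
pick hit False w 0.388 0.386 F [ 0.5  0.1 -1.3] t 6.6
place hit True z [ 0.6334 -0.0849  0.0306] F [-0.5  1.   5.4] t 11.3Traceback (most recent call last):
  File "<stdin>", line 5, in <module>
  File "h.py", line 20, in top
    P=X[m]; lo,hi=np.percentile(P[:,:2],[1,99],0)
                  ~~~~~~~~~~~~~^^^^^^^^^^^^^^^^^^
    return _quantile_unchecked(
        a, q, axis, out, overwrite_input, method, keepdims, weights)
    return _ureduce(a,
                    func=_quantile_ureduce_func,
    ...<5 lines>...
                    overwrite_input=overwrite_input,
                    method=method)
    r = func(a, **kwargs)
    result = _quantile(arr,
                       quantiles=q,
    ...<2 lines>...
                       out=out,
                       weights=wgt)
    slices_having_nans = np.isnan(arr[-1, ...])
                                  ~~~^^^^^^^^^
IndexError: index -1 is out of bounds for axis 0 with size 0
[ WARN:0@0.062] global loadsave.cpp:275 findDecoder imread_('pics/side1.png'): can't open/read file: check file path/integrity
Traceback (most recent call last):
cv2.error: OpenCV(4.12.0) /io/opencv/modules/imgproc/src/resize.cpp:4208: error: (-215:Assertion failed) !ssize.empty() in function 'resize'
```

Run:
```python
from h import *
p,X=cloud("wrist","w2"); p,X2=cloud("side","side1")
np.set_printoptions(suppress=True)
for X in (X,X2):
  try: print(top(X,SL["board"],.092,.06))
  except Exception as e: print("none")
a=cv2.imread('pics/w1.png');b=cv2.imread('pics/w2.png');c=cv2.imread('pics/side1.png')
cv2.imwrite('pics/m1.png',np.hstack([cv2.resize(x,(400,300)) for x in (b,c)]))
```

```text
((array([ 0.63301641, -0.08440981]), 0.016838831827044487), array([ 0.63283948, -0.08405516]), array([0.01537084, 0.01496586]), 1201)
((array([ 0.63306713, -0.08999323]), 0.015410007908940315), array([ 0.63292312, -0.09130221]), array([0.0144193 , 0.01225286]), 179)
```

View pics/m1.png

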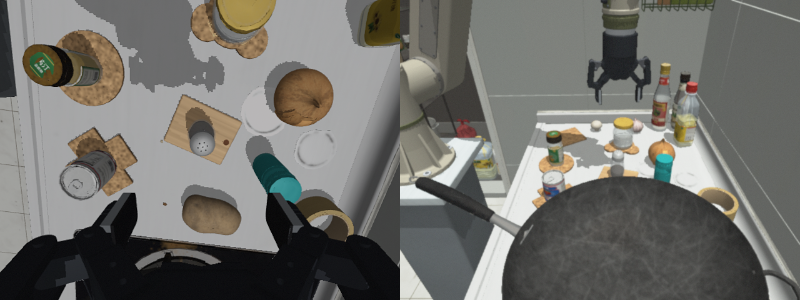

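Wrist view: the shaker is upright mid-board, at about (200,140) in the left half, and the wrist cloud agrees to 1 mm. Next the jar goes to the square coaster and the shaker to the clover. Both empty coasters get measured from close by first.

```bash
cat > s2.py <<'E'
from h import *
def look(g,off=(0,-.0)):
    over((g[0]+off[0],g[1]+off[1])); p,X=cloud("wrist"); c,r=slab(p,X,g); c,r=slab(p,X,c,.075); print("slab",c.round(4),round(r,4)); return p,X
def chk(n,g,h):
    p,X=look(g); (c,r),m,s,k=top(X,g,h); print(n,c.round(4),round(r,4),m.round(4),k)
E
python3 - <<'E'
from s2 import *
look(SL["square"]);look(SL["clover"]); p,X=cloud("wrist"); print(top(X,(.656,.0835),.098))
pick((.6566,.0835),.032,40)
place(SL["square"],.032)
chk("jar",SL["square"],.098)
cloud("wrist","w3")
print(env.sense()["clock"])
E
```

```text
slab [0.4659 0.1515] 0.0662
slab [0.6559 0.0887] 0.0643
((array([0.6570102 , 0.08469401]), 0.032080668956041336), array([0.65684974, 0.08499061]), array([0.02946924, 0.02958707]), 4728)
pick hit False w 0.742 0.741 F [ 0.4 -1.  -3.4] t 16.6
place hit True z [0.4671 0.1498 0.033 ] F [ 0.6 -0.1  4.2] t 20.7
slab [0.4659 0.1523] 0.0654
jar [0.467  0.1505] 0.0321 [0.4669 0.1512] 4823
21.0583
```

View pics/w3.png

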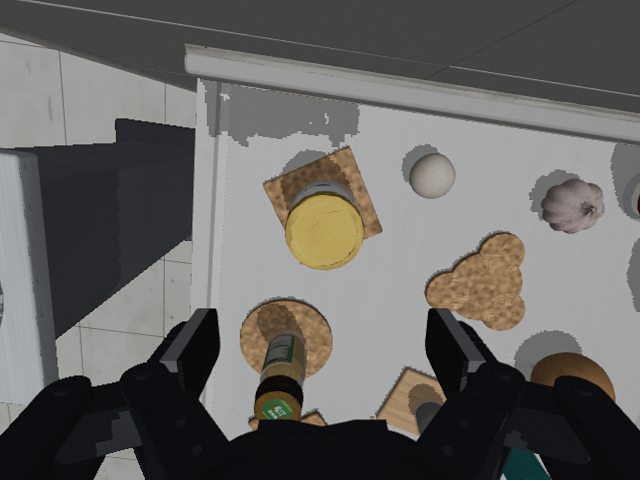

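The jar is upright on the square at (325,230), within 2 mm of the middle, and the clover at (485,280) is free. Next come the shaker, then the spice bottle to the board, the tin to the round coaster and the bottle to the cross.

Run:
```python
from s2 import *
pick((.6331,-.0845),.0305,30)
place((.6556,.088),.0305)
chk("shaker",SL["clover"],.092)
chk("spice",SL["round"],.113)
pick((.448,-.0142),.045,30)
place(SL["board"],.045)
chk("spice",SL["board"],.113); cloud("wrist","w4")
print(env.sense()["clock"])
```

```text
pick hit False w 0.391 0.387 F [-0.5  0.9 -1.3] t 25.3
place hit True z [0.6559 0.088  0.031 ] F [-0.4  0.2  4.7] t 29.5
slab [0.6556 0.0884] 0.0642
shaker [0.6552 0.0883] 0.0169 [0.655  0.0886] 1217
slab [ 0.4446 -0.0133] 0.0545
spice [ 0.4478 -0.0139] 0.0219 [ 0.4477 -0.0133] 2438
pick hit False w 0.509 0.508 F [-0.4 -0.3 -1.6] t 34.0
place hit True z [ 0.6334 -0.0849  0.0456] F [ 0.2 -0.9  4.8] t 38.1
slab [ 0.6325 -0.0847] 0.0662
spice [ 0.6327 -0.0846] 0.022 [ 0.6326 -0.084 ] 2476
38.4417
```

View pics/w4.png

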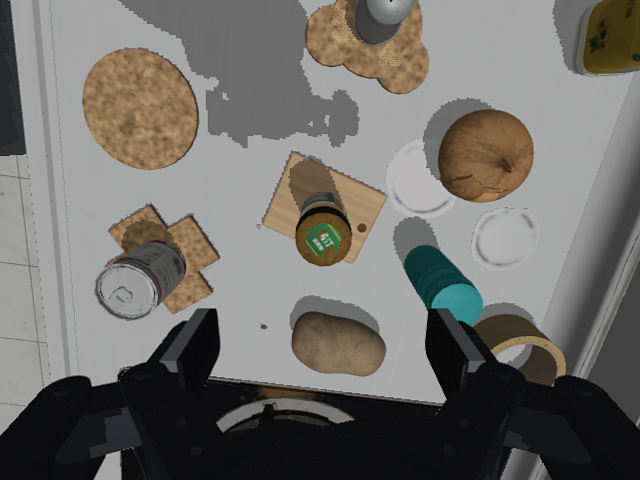

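The spice bottle stands upright on the board at (323,235), the round coaster (140,108) is free and the shaker is on the clover.

Run:
```python
from s2 import *
chk("tin",SL["cross"],.08)
pick((.4656,-.1683),.022,35)
place((.4448,-.0138),.022)
look(SL["cross"])
pick((.6328,-.0845),.0455,30)
place(SL["cross"],.0455)
chk("spice",SL["cross"],.113)
chk("tin",SL["round"],.08); chk("jar",SL["square"],.098); chk("shaker",SL["clover"],.092)
env.reach([.3,-.4,.25],rot(-60))
cloud("top","topF"); cloud("side","sideF")
a=cv2.imread('pics/topF.png')[40:380,160:500];b=cv2.imread('pics/sideF.png')[140:380,180:520]
cv2.imwrite('pics/mF.png',np.hstack([cv2.resize(x,(400,400)) for x in (a,b)]))
print(env.sense()["clock"])
```

```text
slab [ 0.4653 -0.1663] 0.0629
tin [ 0.4652 -0.1686] 0.0287 [ 0.4653 -0.1684] 3331
pick hit False w 0.658 0.659 F [-0.5  0.  -2.6] t 42.5
place hit True z [ 0.4451 -0.0138  0.0228] F [-0.  -0.9  4.3] t 46.6
slab [ 0.465  -0.1664] 0.0628
pick hit False w 0.506 0.509 F [ 0.8  0.5 -1.1] t 51.0
place hit True z [ 0.4667 -0.1662  0.046 ] F [-0.1  0.3  4.1] t 55.1
slab [ 0.4653 -0.1663] 0.0628
spice [ 0.4663 -0.1658] 0.0217 [ 0.4661 -0.1655] 2463
slab [ 0.4442 -0.0134] 0.0547
tin [ 0.4446 -0.0137] 0.0285 [ 0.4448 -0.0135] 3355
slab [0.4659 0.1522] 0.0659
jar [0.4669 0.1506] 0.0321 [0.4668 0.1513] 4790
slab [0.6559 0.0885] 0.0642
shaker [0.6553 0.0882] 0.0168 [0.655  0.0884] 1193
59.9583
```

View pics/mF.png

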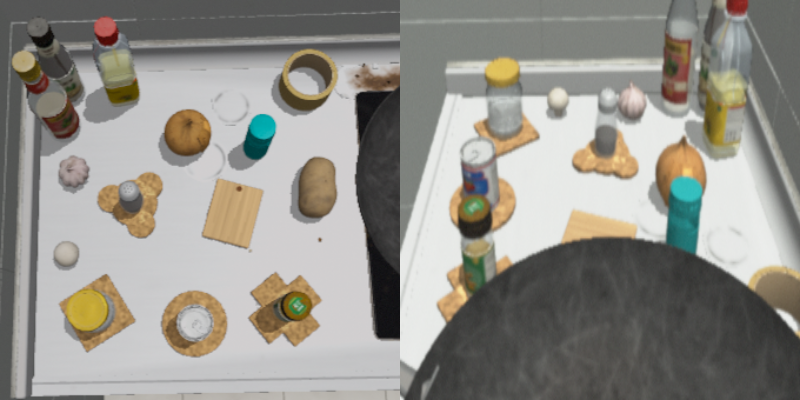

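All four stand upright on their own coasters: jar (90,315), tin (195,325), bottle (290,310) and shaker (130,195). The board is empty and nothing else has moved.

```bash
python3 -c "
from workcell import env
env.close_job()"
```

```text
the job is handed in; nothing more can be done
```

All four seasonings are back upright on their own coasters, and the job is handed in at about 60 s of the allowed 128 s. I made two swaps through the little board: first the shaker and jar, then the spice bottle and tin.

The final wrist-camera check put each one within about 2 mm of its coaster's middle. The jar was off by about 2 mm, and the tin, shaker and bottle by about 1 mm or less. The last top and side pictures show nothing knocked over, the board empty, the turquoise look-alike in place and the arm clear.

No check failed. The top and wrist cameras differed by 1–3 mm on coaster centres, mostly on the square one. One early top view was blocked by the arm, so I used the wrist camera for that check instead.

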